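Feel round the seal of the curing pot

TASK

Before the pressure pot is closed, check its blue seal by touch: set a fingertip lightly on top of the seal at the red mark, run it along the seal clockwise (seen from above) all the way round until it is back at the red mark, then take the hand clear. Feel it only, without bearing down hard; lift nothing, do not shift the pot, and leave the lid, flask, bowl and articulator alone.

Things in the scene. Friction and masses are not known exactly. Their poses are not given: they have to be found in the camera images.
- pot: Pressure curing pot of cast aluminium, open at the top, standing loose on the bench (about 2.2 kg). 228 mm across its flange, 270 mm across the two black carrying handles; the flat top of the flange is 122 mm above the bench. Origin: centre of its underside, z up along the pot's axis; x points to the red mark, the handles lie at +y and -y. A plaster model lies on its floor, well below the rim.
- mark (a point): Middle of the red index mark, 20 mm long and 14 mm wide, painted on the outer part of the flange top, 106 mm from the pot's axis.
- seal (a joint): How far the blue seal is squeezed down, m: 0 free, 0.005 fully flattened. The seal is one blue silicone ring, a round section 12 mm thick lying in the flange's groove, its crest on a circle of 88 mm radius about the pot's axis, level, 130 mm above the bench and 8 mm proud of the flange. It gives evenly, as one piece: about 0.5 N starts it down, then 1.5 N per mm, about 8 N flattens it by the full 5 mm, beyond which it is hard; let go, it springs back up.
- seal_0: One eighth of the blue seal ring (45 degrees, 69 mm of arc), at the red mark (its middle lies straight inside the mark). Origin: on the crest of the ring (its highest line) in the middle of this stretch; x points outwards from the pot's axis, z up. It goes down with the ring.
- seal_1: One eighth of the blue seal ring (45 degrees, 69 mm of arc), 45 degrees clockwise from the red mark, seen from above. Origin: on the crest of the ring (its highest line) in the middle of this stretch; x points outwards from the pot's axis, z up. It goes down with the ring.
- seal_2: One eighth of the blue seal ring (45 degrees, 69 mm of arc), 90 degrees clockwise from the red mark, seen from above. Origin: on the crest of the ring (its highest line) in the middle of this stretch; x points outwards from the pot's axis, z up. It goes down with the ring.
- seal_3: One eighth of the blue seal ring (45 degrees, 69 mm of arc), 135 degrees clockwise from the red mark, seen from above. Origin: on the crest of the ring (its highest line) in the middle of this stretch; x points outwards from the pot's axis, z up. It goes down with the ring.
- seal_4: One eighth of the blue seal ring (45 degrees, 69 mm of arc), 180 degrees clockwise from the red mark, seen from above. Origin: on the crest of the ring (its highest line) in the middle of this stretch; x points outwards from the pot's axis, z up. It goes down with the ring.
- seal_5: One eighth of the blue seal ring (45 degrees, 69 mm of arc), 225 degrees clockwise from the red mark, seen from above. Origin: on the crest of the ring (its highest line) in the middle of this stretch; x points outwards from the pot's axis, z up. It goes down with the ring.
- seal_6: One eighth of the blue seal ring (45 degrees, 69 mm of arc), 270 degrees clockwise from the red mark, seen from above. Origin: on the crest of the ring (its highest line) in the middle of this stretch; x points outwards from the pot's axis, z up. It goes down with the ring.
- seal_7: One eighth of the blue seal ring (45 degrees, 69 mm of arc), 315 degrees clockwise from the red mark, seen from above. Origin: on the crest of the ring (its highest line) in the middle of this stretch; x points outwards from the pot's axis, z up. It goes down with the ring.
- lid: The pot's domed aluminium lid with black grip, white-faced gauge and red valve knob, set down loose on the bench; 208 mm across, 62 mm high. Origin: centre of its underside. Not to be disturbed.
- flask: Brass denture flask, loose on the bench, 95 x 102 x 67 mm. Origin: centre of its underside. Not to be disturbed.
- bowl: Dark green rubber mixing bowl, loose on the bench, 122 mm across the rim, 70 mm high. Origin: centre of its underside. Not to be disturbed.
- articulator: Aluminium articulator with two plaster models, fixed to the bench; 155 mm long, 142 mm wide, 138 mm high. Origin: centre of its underside. Leave it alone.

How it is judged:
On the way, in this order (a step that is already met when the one before it is completed fails the run):
1. a fingertip rests on the seal at the red mark (contact force between the fingers and seal_0 above 0.2 N), for 0.05 s.
2. then feels the seal 45 degrees clockwise of the mark (contact force between the fingers and seal_1 above 0.2 N), for 0.05 s.
3. then feels the seal 90 degrees clockwise of the mark (contact force between the fingers and seal_2 above 0.2 N), for 0.05 s.
4. then feels the seal 135 degrees clockwise of the mark (contact force between the fingers and seal_3 above 0.2 N), for 0.05 s.
5. then feels the seal 180 degrees clockwise of the mark (contact force between the fingers and seal_4 above 0.2 N), for 0.05 s.
6. then feels the seal 225 degrees clockwise of the mark (contact force between the fingers and seal_5 above 0.2 N), for 0.05 s.
7. then feels the seal 270 degrees clockwise of the mark (contact force between the fingers and seal_6 above 0.2 N), for 0.05 s.
8. then feels the seal 315 degrees clockwise of the mark (contact force between the fingers and seal_7 above 0.2 N), for 0.05 s.
9. and comes back to the stretch of seal at the red mark (contact force between the fingers and seal_0 above 0.2 N), for 0.05 s.
At the end, for the whole second after the job is handed in: Every eighth of the seal was felt in clockwise order, from the red mark back to its stretch. The seal has sprung back (under 1 mm down), the pot stands upright and still within 15 mm of its start, lid, flask and bowl within 10 mm of theirs (distance of pot from where it was at the start of the episode below 0.015 m and angle between pot's own z axis and vertical below 0.05 rad and linear speed of pot below 0.01 m/s and value of joint seal below 0.001 m and distance of each of lid, flask, bowl from where it was at the start of the episode below 0.01 m); the robot touches nothing.
It fails at once if the seal or pot is pressed hard (over 20 N) (contact force between the fingers and pot above 20 N).
It fails at once if the pot is lifted (over 6 mm), tipped, or shifted more than 15 mm (height (world z) of pot above 0.006 m or angle between pot's own z axis and vertical above 0.1 rad or distance of pot from where it was at the start of the episode above 0.015 m).
It fails at once if the lid, flask or bowl is moved or lifted by more than 10 mm (distance of any of lid, flask, bowl from where it was at the start of the episode above 0.01 m).
It fails at once if the articulator is touched (contact force between any of the fingers, the arm and articulator above 0.5 N).
It also fails if it takes over 64 s, if anything falls off the work surface, if the arm or the gripper's body presses on something with over 40 N, if the wrist force passes 120 N, or if a joint passes its speed limit or range.

ROBOT

A 6-joint arm with a two-finger parallel gripper is mounted at the origin on the work surface. World frame = base frame: x ahead of the robot, y to its left, z up, the work surface at z = 0. Lengths are in m, angles in rad, forces in N, time in s.
With the tool pointing down it reaches from about 0.225 to 0.875 m from the base axis. Payload 3.4 kg.
Tool frame: the origin (TCP) lies midway between the tips of the shut fingers; the grasp point (between the pads) lies 19 mm behind it (manip.grip_point_offset is the distance from the TCP to the grasp point, in m); x points along the fingers, y is the direction in which the jaws open and shut, and the axes are right-handed (so a half turn about x gives the same grasp; the last joint's range is limited). The gripper opens to 85 mm and grips with 20 to 120 N. Pads are 22 mm wide; open, the fingers measure 114 mm over their backs; the gripper's body (76 mm by 85 mm) begins 54 mm behind the grasp point. The pads swing forward as they close: fully open they stand 13 mm farther back than shut.
Start: joints at [-0.121, 0.276, 1.505, -0, 1.361, -0.121], TCP at [0.575, -0, 0.231] pointing down, gripper open.
Joint ranges: [-2.89, 2.89], [-0.75, 2.08], [0.22, 2.7], [-1.18, 4.32], [0.11, 2.71], [-2.7, 2.7]. Speed limits (rad/s): [2.57, 2.57, 3.14, 3.14, 3.14, 3.14].

INTERFACE

Orientations are given as a unit quaternion [w, x, y, z].
In Python, from rig import manip gives the robot as it stands.
- The arm moves only by the shell command python3 -m crank 'ROWS' [FORCE]. ROWS is a JSON object of lists of equal length, an entry for each row: "grip": the opening, from 0 (shut) to 1 (fully open); "slide": the shift along the world's x, y, z in cm, a list of three; "roll": the turn about the world's z in degrees. In form: {"grip": [grip, ...], "slide": [[dx, dy, dz], ...], "roll": [roll, ...]}. A call has 1 to 20 rows; each row is the pose to reach, as a shift and turn from the pose commanded when the call began; what a row does not reach only later rows make up. A row lasts 1/10 s, in which the tool goes at most 50 mm and 8.59 degrees, less where a joint would pass 70% of its speed; a pose out of reach is approached as far as the arm can. A call with a gripper value outside its range is refused whole. The fingers move at their own pace and stop on an object; FORCE is the grip in N (left out, the last holds). Time passes only in rows, so rows that repeat a pose let the fingers close. It gives the time, the measured TCP pose, the force and the opening at its end, in the units of the state.
- manip.get_state(): the state, without advancing time (a new reading comes with each control period).
- manip.get_image(name): name is "scene" or "side" or "wrist"; returns a dict with "frame" (480x640x3 uint8, red, green, blue), "K" (3x3 intrinsics, pixels), "R" (3x3) and "t" (3): a world point X has camera coordinates R X + t. Camera axes: x right, y down, z forward; pixel columns grow to the right and rows downward; lengths in m; the calibration is good to about 2 mm. A picture is of the moment at which its call begins. There is no depth.
- manip.sign_off(): hands the job in, once; it reports no verdict.
The state is a dict: "clock": time; "qpos": joint angles; "qd": joint speeds; "effort": joint torques, N m; "position": TCP position; "ee_rot": TCP orientation; "contact_force": force on the tool from outside, world axes, zero at the start; "moment": the same for the moment, N m; "width": finger opening in m.
Only numpy, scipy, OpenCV 4.12 (cv2) and the standard library are available. Lean on these libraries where they do the work, as an engineer would, in place of code of your own. Each camera call takes 0.05 s, during which the arm holds its last target. There are 200 camera calls.

## Working session

There is one attempt and no reset: what is moved stays moved. The work goes in short steps, Python scripts to look and compute and a shell command to move; the robot and the scene stay as the last step left them, time stands still between calls to the robot, and variables do not carry over. Pictures are saved under pics/ and viewed, on a budget of 10 in all, crops included, one or two more only if the job needs it, and the job is handed in when it is done.

```bash
mkdir -p pics; python3 - <<'E'
from rig import manip
import cv2
for n in("scene","side"):
    d=manip.get_image(n);cv2.imwrite(f"pics/{n}0.png",d["frame"][:,:,::-1]);print(n,d["K"].tolist(),d["R"].round(4).tolist(),d["t"].tolist())
print(manip.get_state())
E
```

```text
scene [[488.9801458343789, 0.0, 323.1310813621087], [0.0, 488.9801458343789, 238.43465313560102], [0.0, 0.0, 1.0]] [[0.1768, 0.9842, -0.0097], [0.8103, -0.1512, -0.5662], [-0.5587, 0.0922, -0.8242]] [-0.080189991380058, -0.38821434784924413, 1.7493845682017473]
side [[604.5856277328891, 0.0, 322.5810154478515], [0.0, 604.5856277328891, 240.28573338665376], [0.0, 0.0, 1.0]] [[0.9896, -0.1439, -0.0057], [-0.11, -0.7297, -0.6749], [0.0929, 0.6685, -0.7379]] [-0.5350085818472368, 0.11903200453324202, 1.7022484364186792]
{'clock': 0.1, 'qpos': array([-1.21027370e-01,  2.76530230e-01,  1.50598397e+00,  6.20273169e-05,
        1.36069663e+00, -1.21019232e-01]), 'qd': array([-0.00215171, -0.00067681, -0.00409078, -0.00096836,  0.00099907,
       -0.00072021]), 'effort': array([ 1.55745878e-03, -4.17697620e+01, -2.46405226e+01, -1.74112388e-04,
        5.80947395e-03,  2.85749664e-07]), 'position': array([5.74544977e-01, 5.64885907e-05, 2.30536067e-01]), 'ee_rot': array([ 0.49953091,  0.49966925,  0.5004582 , -0.50034098]), 'contact_force': array([-0.11577306, -0.72488035,  0.9318987 ]), 'moment': array([0.00886412, 0.03429833, 0.01771975]), 'width': 0.08521715561760118}
```

View pics/scene0.png

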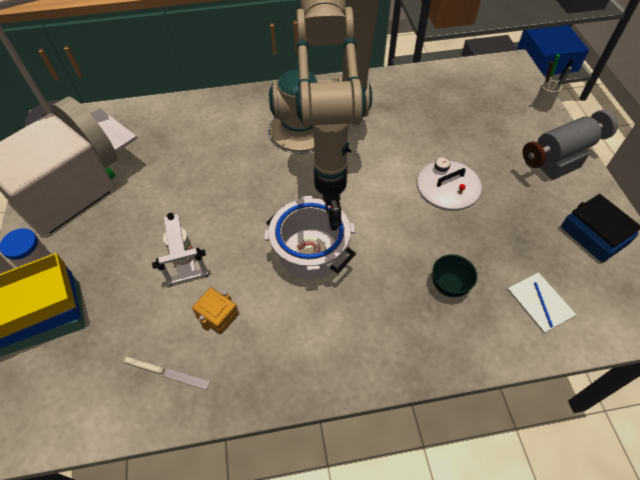

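View pics/side0.png

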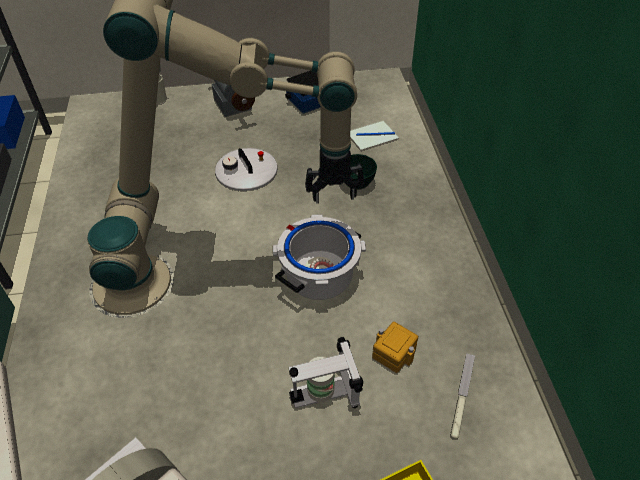

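The pot stands open near the centre: in the side view its ring is centred at about (320,245) and the red mark is at (291,228), on the robot side. The gripper hides part of the ring in the scene view. Next I'll unproject the blue and red pixels.

```bash
python3 - <<'E'
from rig import manip
import numpy as np,cv2
from scipy.optimize import least_squares
def unp(d,uv,z):
    r=np.c_[uv,np.ones(len(uv))]@np.linalg.inv(d["K"]).T@d["R"]; c=-d["R"].T@d["t"]
    return (c+r*((z-c[2])/r[:,2])[:,None])[:,:2]
for n,b in(("side",(260,205,380,310)),("scene",(255,190,365,280))):
    d=manip.get_image(n);f=d["frame"].astype(int);x0,y0,x1,y1=b
    m=np.zeros(f.shape[:2],bool);m[y0:y1,x0:x1]=1
    B=m&(f[...,2]>90)&(f[...,2]>1.7*f[...,0])&(f[...,2]>1.3*f[...,1])
    R=m&(f[...,0]>90)&(f[...,0]>2*f[...,1])&(f[...,0]>2*f[...,2])
    p=unp(d,np.argwhere(B)[:,::-1],.128)
    s=least_squares(lambda q:np.hypot(*(p-q[:2]).T)-q[2],[.55,0,.09],loss="soft_l1",f_scale=.004)
    s2=least_squares(lambda q:np.hypot(*(p-q[:2]).T)-.088,[.55,0],loss="soft_l1",f_scale=.004)
    print(n,B.sum(),s.x,s2.x)
    uv=np.argwhere(R)[:,::-1]
    if len(uv):
        q=unp(d,uv,.122); r=np.hypot(*(q-s.x[:2]).T);k=abs(r-.106)<.015
        print(R.sum(),k.sum(),uv[k].mean(0),q[k].mean(0),np.degrees(np.arctan2(*(q[k].mean(0)-s.x[:2])[::-1])))
    c=cv2.resize(d["frame"][y0-20:y1+20,x0-30:x1+30],None,fx=4,fy=4,interpolation=cv2.INTER_CUBIC);print(c.shape);cv2.imwrite(f"pics/{n}c.png",c[:,:,::-1])
E
```

```text
side 564 [ 0.52370857 -0.05114888  0.08774176] [ 0.52371783 -0.05109758]
44 22 [290.31818182 227.09090909] [0.45559092 0.03175843] 129.40694048919835
(580, 720, 3)
scene 546 [ 0.52668836 -0.05114718  0.08736995] [ 0.52655809 -0.05088684]
5 2 [330.5 206.5] [0.45596365 0.02214089] 133.98026597900858
(520, 680, 3)
```

View pics/sidec.png

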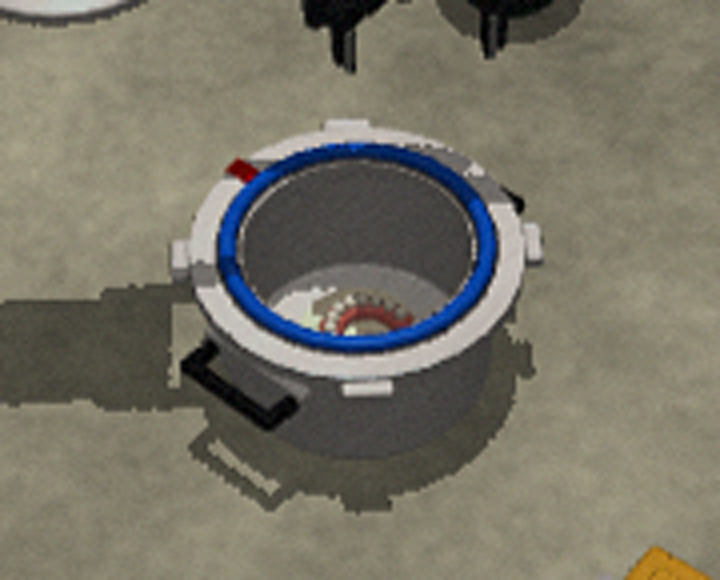

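Both cameras agree on the geometry: the pot's axis is at (0.525, -0.051), the fitted radius is 88 mm, and the mark is at a bearing of about 129.5°. The crop shows the red mark at upper left (245,170), with the ring clear all the way round. I'll shut the fingers and go above the seal at the mark.

```bash
python3 -m crank '{"grip":[0,0,0,0,0,0,0,0,0,0],"slide":[[-3,0.5,0],[-6,1,0],[-9,1.5,0],[-10.6,1.7,-1],[-10.6,1.7,-3],[-10.6,1.7,-5],[-10.6,1.7,-7],[-10.6,1.7,-8],[-10.6,1.7,-8],[-10.6,1.7,-8]],"roll":[0,0,0,0,0,0,0,0,0,0]}' 20
python3 - <<'E'
from rig import manip
import numpy as np,cv2
d=manip.get_image("side");c=cv2.resize(d["frame"][165:315,220:420],None,fx=4,fy=4,interpolation=cv2.INTER_CUBIC);cv2.imwrite("pics/s2.png",c[:,:,::-1])
for k in range(4): manip.get_image("wrist"); print(manip.get_state()["contact_force"],manip.get_state()["position"])
E
```

```text
clock: 1.2
position: [0.4695, 0.0169, 0.1517]
ee_rot: [0.5, 0.5, 0.5, -0.5]
contact_force: [0.3, 0.2, 0.9]
width: -0.0003
[-0.09921868  0.12576928  0.54503659] [0.46990348 0.01689501 0.15224166]
[-0.23867947  0.30344344  0.42401044] [0.46986542 0.01691848 0.15226171]
[ 0.21114723 -0.31218692  0.0621388 ] [0.46972716 0.0169134  0.15217808]
[-0.64227484 -0.58976144 -1.25464863] [0.46959164 0.01693947 0.1520615 ]
```

View pics/s2.png

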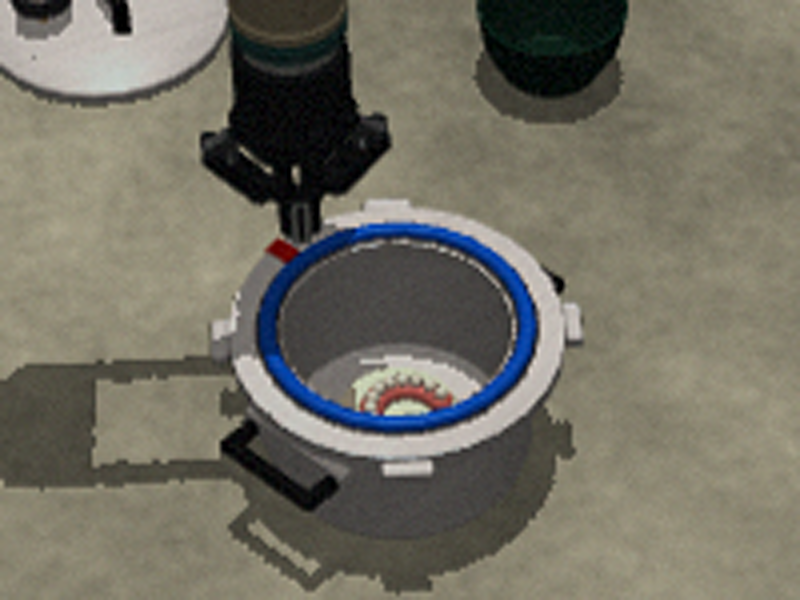

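The shut fingertips hang just above the seal at the mark: tip at (300,235), mark at (283,248) in the crop. Now I'll descend slowly.

```bash
python3 -m crank '{"grip":[0,0,0,0,0,0,0,0,0,0],"slide":[[0,0,-0.6],[0,0,-1.2],[0,0,-1.7],[0,0,-1.9],[0,0,-2.0],[0,0,-2.1],[0,0,-2.2],[0,0,-2.3],[0,0,-2.3],[0,0,-2.3]],"roll":[0,0,0,0,0,0,0,0,0,0]}'
python3 - <<'E'
from rig import manip
import numpy as np
F=[];P=[]
for k in range(10): manip.get_image("wrist"); s=manip.get_state();F.append(s["contact_force"]);P.append(s["position"])
print(np.mean(F,0),np.std(F,0),np.mean(P,0))
a=np.radians(129.5-np.arange(0,376,5))
t=np.c_[52.5+8.8*np.cos(a),-5.1+8.8*np.sin(a)]
for i in range(0,75,18):
    print(i,(t[i:i+19]-t[i]).round(1).tolist()[1:])
E
```

```text
clock: 2.45
position: [0.4691, 0.017, 0.1286]
ee_rot: [0.5, 0.5, 0.5, -0.5]
contact_force: [-0.6, -0.1, 2.1]
width: 0.0002
[-0.03578017  0.01112599  2.74290662] [0.80194171 0.44676607 0.57401144] [0.46915112 0.01697542 0.12846686]
0 [[0.6, 0.5], [1.3, 0.9], [1.9, 1.2], [2.7, 1.5], [3.4, 1.7], [4.1, 1.9], [4.9, 2.0], [5.7, 2.0], [6.4, 2.0], [7.2, 1.9], [7.9, 1.7], [8.7, 1.5], [9.4, 1.2], [10.1, 0.8], [10.7, 0.4], [11.3, -0.1], [11.9, -0.6], [12.4, -1.2]]
18 [[0.5, -0.6], [0.9, -1.3], [1.2, -1.9], [1.5, -2.7], [1.7, -3.4], [1.9, -4.1], [2.0, -4.9], [2.0, -5.7], [2.0, -6.4], [1.9, -7.2], [1.7, -7.9], [1.5, -8.7], [1.2, -9.4], [0.8, -10.1], [0.4, -10.7], [-0.1, -11.3], [-0.6, -11.9], [-1.2, -12.4]]
36 [[-0.6, -0.5], [-1.3, -0.9], [-1.9, -1.2], [-2.7, -1.5], [-3.4, -1.7], [-4.1, -1.9], [-4.9, -2.0], [-5.7, -2.0], [-6.4, -2.0], [-7.2, -1.9], [-7.9, -1.7], [-8.7, -1.5], [-9.4, -1.2], [-10.1, -0.8], [-10.7, -0.4], [-11.3, 0.1], [-11.9, 0.6], [-12.4, 1.2]]
54 [[-0.5, 0.6], [-0.9, 1.3], [-1.2, 1.9], [-1.5, 2.7], [-1.7, 3.4], [-1.9, 4.1], [-2.0, 4.9], [-2.0, 5.7], [-2.0, 6.4], [-1.9, 7.2], [-1.7, 7.9], [-1.5, 8.7], [-1.2, 9.4], [-0.8, 10.1], [-0.4, 10.7], [0.1, 11.3], [0.6, 11.9], [1.2, 12.4]]
72 [[0.6, 0.5], [1.3, 0.9], [1.9, 1.2]]
```

Contact is about 2.7 N, a squeeze of about 1.5 mm. Now the first quadrant clockwise.

```bash
python3 -m crank '{"grip":[0,0,0,0,0,0,0,0,0,0,0,0,0,0,0,0,0,0,0],"slide":[[0.6,0.5,0],[1.3,0.9,-0.05],[1.9,1.2,-0.05],[2.7,1.5,-0.05],[3.4,1.7,-0.05],[4.1,1.9,-0.05],[4.9,2.0,-0.05],[5.7,2.0,-0.05],[6.4,2.0,-0.05],[7.2,1.9,-0.05],[7.9,1.7,-0.05],[8.7,1.5,-0.05],[9.4,1.2,-0.05],[10.1,0.8,-0.05],[10.7,0.4,-0.05],[11.3,-0.1,-0.05],[11.9,-0.6,-0.05],[12.4,-1.2,-0.05],[12.4,-1.2,-0.05]],"roll":[0,0,0,0,0,0,0,0,0,0,0,0,0,0,0,0,0,0,0]}'
cat > chk.py <<'E'
from rig import manip
import numpy as np,cv2,sys
F=[];P=[]
for k in range(8):
    d=manip.get_image("side"); s=manip.get_state();F.append(s["contact_force"]);P.append(s["position"])
print(s["clock"],np.mean(F,0).round(2),np.mean(P,0).round(4))
c=cv2.resize(d["frame"][165:315,220:420],None,fx=4,fy=4,interpolation=cv2.INTER_CUBIC);cv2.imwrite(sys.argv[1],c[:,:,::-1])
E
python3 chk.py pics/q1.png
```

```text
clock: 4.85
position: [0.5947, 0.0036, 0.128]
ee_rot: [0.501, 0.5, 0.499, -0.5]
contact_force: [0.4, -0.9, 3.5]
width: -0.0
5.25 [ 1.43 -1.23  3.3 ] [0.5942 0.0041 0.1282]
```

View pics/q1.png

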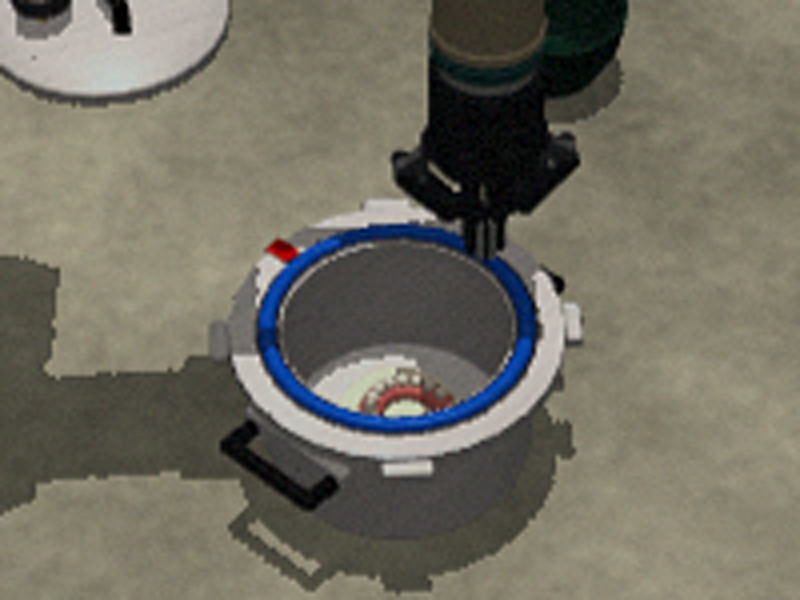

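The fingertip sits on the ring at (483,255) in the crop, the pot is unmoved and contact is 3.3 N. On to the second quadrant.

```bash
python3 -m crank '{"grip":[0,0,0,0,0,0,0,0,0,0,0,0,0,0,0,0,0,0,0],"slide":[[0.5,-0.6,0],[0.9,-1.3,0],[1.2,-1.9,0],[1.5,-2.7,0],[1.7,-3.4,0],[1.9,-4.1,0],[2.0,-4.9,0],[2.0,-5.7,0],[2.0,-6.4,0],[1.9,-7.2,0],[1.7,-7.9,0],[1.5,-8.7,0],[1.2,-9.4,0],[0.8,-10.1,0],[0.4,-10.7,0],[-0.1,-11.3,0],[-0.6,-11.9,0],[-1.2,-12.4,0],[-1.2,-12.4,0]],"roll":[0,0,0,0,0,0,0,0,0,0,0,0,0,0,0,0,0,0,0]}'
python3 chk.py pics/q2.png
```

```text
clock: 7.15
position: [0.5799, -0.1204, 0.1279]
ee_rot: [-0.5, -0.499, -0.5, 0.501]
contact_force: [-0.5, -1.2, 3.0]
width: 0.0001
7.55 [-1.36 -2.35  4.  ] [ 0.5802 -0.1198  0.1277]
```

View pics/q2.png

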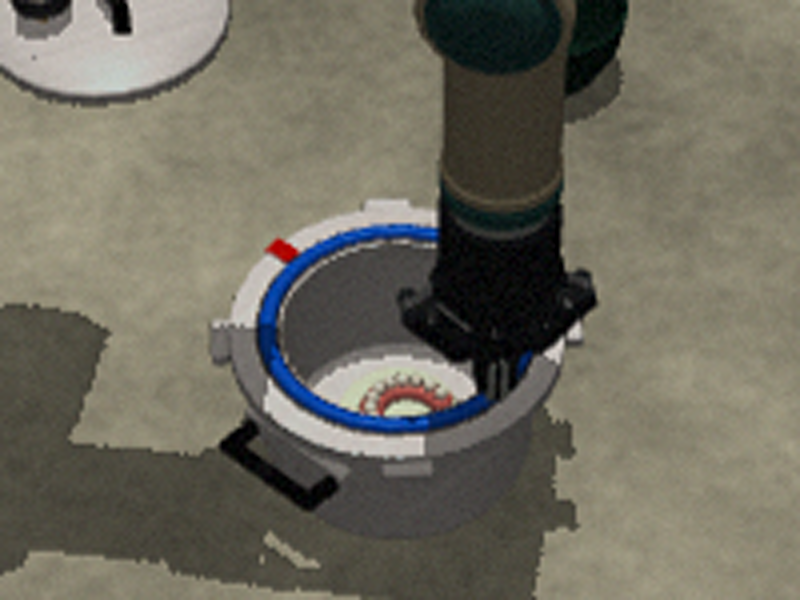

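The tip is still on the ring at (497,390), the pot is unmoved and contact is 4 N. Third quadrant next.

```bash
python3 -m crank '{"grip":[0,0,0,0,0,0,0,0,0,0,0,0,0,0,0,0,0,0,0],"slide":[[-0.6,-0.5,0],[-1.3,-0.9,0],[-1.9,-1.2,0],[-2.7,-1.5,0],[-3.4,-1.7,0],[-4.1,-1.9,0],[-4.9,-2.0,0],[-5.7,-2.0,0],[-6.4,-2.0,0],[-7.2,-1.9,0],[-7.9,-1.7,0],[-8.7,-1.5,0],[-9.4,-1.2,0],[-10.1,-0.8,0],[-10.7,-0.4,0],[-11.3,0.1,0],[-11.9,0.6,0],[-12.4,1.2,0],[-12.4,1.2,0]],"roll":[0,0,0,0,0,0,0,0,0,0,0,0,0,0,0,0,0,0,0]}'
python3 chk.py pics/q3.png
```

```text
clock: 9.45
position: [0.4554, -0.1056, 0.1276]
ee_rot: [0.499, 0.5, 0.501, -0.5]
contact_force: [-0.6, 0.9, 4.3]
width: 0.0001
9.85 [-1.72  2.4   4.32] [ 0.4556 -0.1059  0.1273]
```

View pics/q3.png

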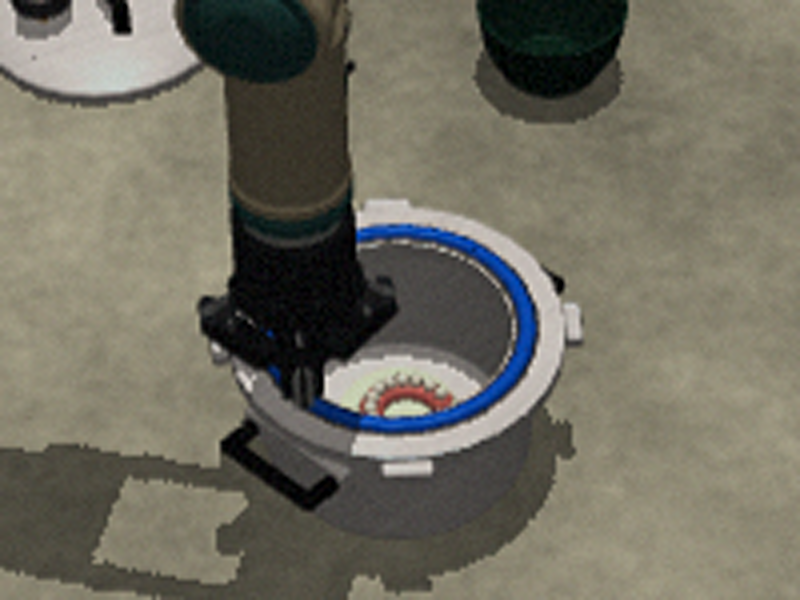

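The tip is on the ring at (305,395), the pot is still in place and contact is 4.3 N. The last quadrant brings it back to the mark.

```bash
python3 -m crank '{"grip":[0,0,0,0,0,0,0,0,0,0,0,0,0,0,0,0,0,0,0,0],"slide":[[-0.5,0.6,0],[-0.9,1.3,0],[-1.2,1.9,0],[-1.5,2.7,0],[-1.7,3.4,0],[-1.9,4.1,0],[-2.0,4.9,0],[-2.0,5.7,0],[-2.0,6.4,0],[-1.9,7.2,0],[-1.7,7.9,0],[-1.5,8.7,0],[-1.2,9.4,0],[-0.8,10.1,0],[-0.4,10.7,0],[0.1,11.3,0],[0.6,11.9,0],[1.2,12.4,0],[1.2,12.4,0],[1.2,12.4,0]],"roll":[0,0,0,0,0,0,0,0,0,0,0,0,0,0,0,0,0,0,0,0]}'
python3 chk.py pics/q4.png
```

```text
clock: 11.85
position: [0.4701, 0.0182, 0.1279]
ee_rot: [0.5, 0.501, 0.5, -0.499]
contact_force: [0.8, 3.0, 3.4]
width: 0.0002
12.25 [1.25 1.95 3.56] [0.4698 0.0173 0.1281]
```

View pics/q4.png

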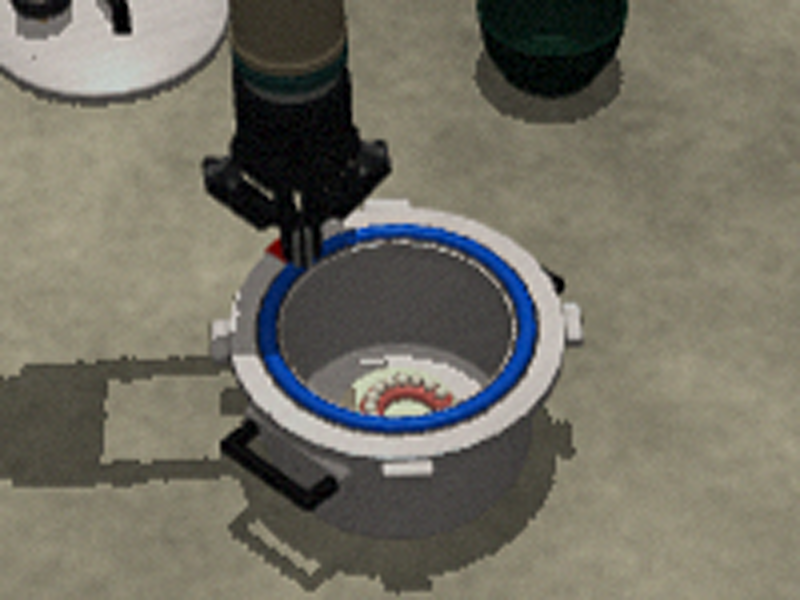

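The tip is back beside the red mark at (302,262) with contact at 3.6 N. Now I'll lift clear.

```bash
python3 -m crank '{"grip":[0,0,0,0,0,0,0,0,0,0,0,0],"slide":[[0,0,0.3],[0,0,1],[0,0,2.5],[0,0,4.5],[0,0,7],[0,0,9.5],[0,0,12],[0,0,13],[0,0,13],[0,0,13],[0,0,13],[0,0,13]],"roll":[0,0,0,0,0,0,0,0,0,0,0,0]}'
python3 chk.py pics/end.png
```

```text
clock: 13.45
position: [0.4683, 0.017, 0.2566]
ee_rot: [0.499, 0.499, 0.501, -0.501]
contact_force: [-0.3, -0.8, -0.3]
width: 0.0002
13.85 [-0.29  0.2  -0.02] [0.4688 0.017  0.2574]
```

View pics/end.png

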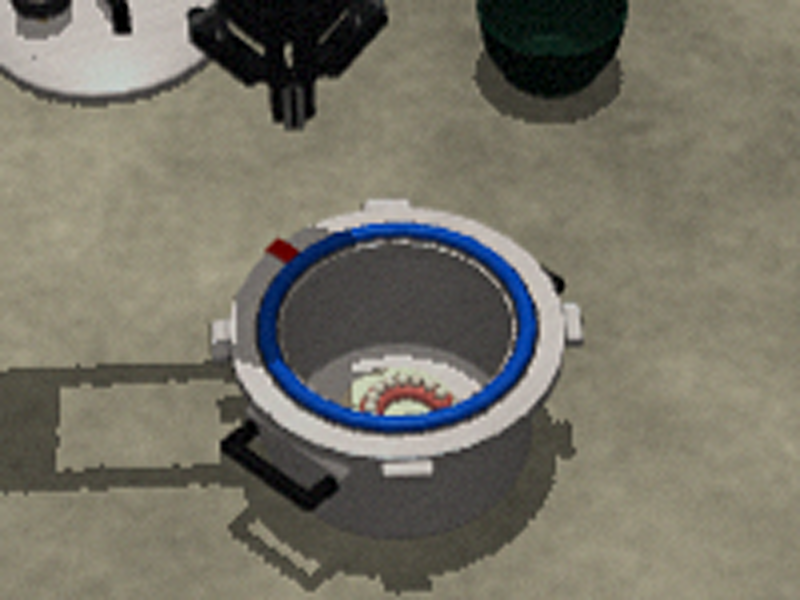

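The hand is clear (tip at (293,125)), force is zero, and the pot and mark (283,248) are where they were.

```bash
python3 -c "
from rig import manip
print(manip.sign_off())"
```

```text
the job is handed in; nothing more can be done
None
```

I ran the shut fingertips once clockwise round the blue seal, from the red mark back to it, then lifted the hand clear and handed the job in at about 14 s of the 64 s allowed. The hand-in reports no verdict.

- **Contact:** measured while stationary at the start and after each quarter, the downward force was 2.7, 3.3, 4.0, 4.3 and 3.6 N (limit 20 N). I did not log the force between those stops, so continuous contact there is inferred from the steady height and small errors. The fingertip stayed within about 2 mm of the planned circle at those stops.
- **After lifting:** the wrist force read about 0 N, with the tip about 127 mm above the seal. In the side view the pot, red mark and seal sit where they did before. I did not measure the seal's spring-back directly.
- **Other objects:** the bowl, and the part of the lid in view, looked unmoved in the side-view crops. I took no final picture of the flask or articulator; the fingers worked only over the pot.
- **Disagreement:** the two cameras placed the pot centre 3 mm apart in x, and I used the average. Their mark bearings also differed (129° and 134°). I used the side view's, because the scene view had only 2 usable red pixels.

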